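# Put mixed-up dispensing stock back with its own kind

### The job

The four loose containers standing on the dark discs have been mixed up: each is on the wrong tray. Put each one upright in the middle of the disc on the tray whose fixed piece at the back is of its own kind (large jar, tablet bottle, small jar, dose cup); the spare tray is there to set something down on the way and is empty again at the end.

Things in the scene. Friction and masses are not known exactly. Their poses are not given: they have to be found in the camera images.
- jar_mid (a point): Centre of the large white screw jar, round, 62 mm across the lid (59 mm across the body), 84 mm high; loose. The point lies on its upright axis, 42 mm above its underside; z is up when it stands. At the start it stands near the middle of a disc on another kind's tray. Its look and size tell it apart; the similar piece at the back of each tray is fixed.
- bottle_mid (a point): Centre of the white tablet bottle with a blue band round it and a narrower cap, round, body 46 mm across and 68 mm high, cap 41 mm across, 88 mm high in all; loose. The point lies on its upright axis, 44 mm above its underside; z is up when it stands. At the start it stands near the middle of a disc on another kind's tray. Its look and size tell it apart; the similar piece at the back of each tray is fixed.
- small_jar_mid (a point): Centre of the small white screw jar, round, 39 mm across the lid (37 mm across the body), 58 mm high; loose. The point lies on its upright axis, 29 mm above its underside; z is up when it stands. At the start it stands near the middle of a disc on another kind's tray. Its look and size tell it apart; the similar piece at the back of each tray is fixed.
- dose_cup_mid (a point): Centre of the clear open plastic dose cup with a few tablets moulded fast in it, round, 48 mm across the foot, 58 mm across the rim, 61 mm high; loose. The point lies on its upright axis, 30.5 mm above its underside; z is up when it stands. At the start it stands near the middle of a disc on another kind's tray. Its look and size tell it apart; the similar piece at the back of each tray is fixed.
- jar_tray_seat (a point): Top of the dark 72 mm disc (its middle) on the tray with a large white screw jar (62 mm across, 84 mm high) fixed at its back. Fixed white tray, 180 by 92 mm, rim 10 mm high; the disc is level with its floor, 5 mm above the bench. x points along the tray to the fixed piece's axis, 90 mm away; the disc's middle is 46 mm from the near end and both long sides. Here the loose jar belongs.
- bottle_tray_seat (a point): Top of the dark 72 mm disc (its middle) on the tray with a white tablet bottle (46 mm across, 88 mm high) fixed at its back. Fixed white tray, 180 by 92 mm, rim 10 mm high; the disc is level with its floor, 5 mm above the bench. x points along the tray to the fixed piece's axis, 90 mm away; the disc's middle is 46 mm from the near end and both long sides. Here the loose bottle belongs.
- small_jar_tray_seat (a point): Top of the dark 72 mm disc (its middle) on the tray with a small white screw jar (39 mm across, 58 mm high) fixed at its back. Fixed white tray, 180 by 92 mm, rim 10 mm high; the disc is level with its floor, 5 mm above the bench. x points along the tray to the fixed piece's axis, 90 mm away; the disc's middle is 46 mm from the near end and both long sides. Here the loose small jar belongs.
- dose_cup_tray_seat (a point): Top of the dark 72 mm disc (its middle) on the tray with a clear dose cup (58 mm across the rim, 61 mm high) fixed at its back. Fixed white tray, 180 by 92 mm, rim 10 mm high; the disc is level with its floor, 5 mm above the bench. x points along the tray to the fixed piece's axis, 90 mm away; the disc's middle is 46 mm from the near end and both long sides. Here the loose dose cup belongs.
- spare_tray_seat (a point): Top of the dark 72 mm disc (its middle) on the spare tray: short, 92 by 92 mm, fixed, with no piece at its back and nothing on it at the start: a free spot to set something down on the way. Rim, floor and disc heights and axes as on the other trays; the disc's middle is the tray's middle.
Things that resemble listed ones, but are neither listed nor needed, are in the scene too. Leave any orange or pink look-alike of the part that bears small_jar_mid alone.

How it is judged:
At the end, for the whole second after the job is handed in: The large jar, tablet bottle, small jar and dose cup each stand on the tray with the fixed piece of their own kind: centre within 15 mm of the disc's middle, upright within 0.1 rad, foot down on the tray (within 5 mm), released and at rest (horizontal distance between jar_mid and jar_tray_seat below 0.015 m and angle between each of jar_mid, bottle_mid, small_jar_mid, dose_cup_mid's own z axis and vertical below 0.1 rad and z of jar_mid in the frame of jar_tray_seat below 0.047 m and contact force between each of jar, bottle, small_jar, dose_cup and the fingers below 0.05 N and linear speed of each of jar, bottle, small_jar, dose_cup below 0.01 m/s and horizontal distance between bottle_mid and bottle_tray_seat below 0.015 m and z of bottle_mid in the frame of bottle_tray_seat below 0.049 m and horizontal distance between small_jar_mid and small_jar_tray_seat below 0.015 m and z of small_jar_mid in the frame of small_jar_tray_seat below 0.034 m and horizontal distance between dose_cup_mid and dose_cup_tray_seat below 0.015 m and z of dose_cup_mid in the frame of dose_cup_tray_seat below 0.0355 m); the robot touches nothing.
It also fails if it takes over 136 s, if anything falls off the work surface, if the arm or the gripper's body presses on something with over 40 N, if the wrist force passes 120 N, or if a joint passes its speed limit or range.

### The arm

A 6-joint arm with a two-finger parallel gripper is mounted at the origin on a cart in front of the work surface, level with it; the furniture and walls round the work are solid. World frame = base frame: x ahead of the robot, y to its left, z up, the work surface at z = 0. Lengths are in m, angles in rad, forces in N, time in s.
With the tool pointing down it reaches from about 0.35 to 0.975 m from the base axis. Payload 4.9 kg.
Tool frame: the origin (TCP) lies midway between the tips of the shut fingers; the grasp point (between the pads) lies ctrl.grip_point_offset behind it (ctrl.grip_point_offset is the distance from the TCP to the grasp point, in m); x points along the fingers, y is the direction in which the jaws open and shut, and the axes are right-handed (so a half turn about x gives the same grasp; the last joint's range is limited). The gripper opens to 85 mm and grips with 20 to 120 N. Pads are 22 mm wide; open, the fingers measure 114 mm over their backs; the gripper's body (76 mm by 85 mm) begins 54 mm behind the grasp point. The pads swing forward as they close: fully open they stand 13 mm farther back than shut.
Start: joints at [1.135, 0.053, 1.613, -0, 1.476, -0.119], TCP at [0.195, 0.594, 0.231] pointing down, gripper open.
Joint ranges: [-3.01, 3.01], [-1.01, 2.22], [0.06, 2.58], [-1.02, 4.17], [0.09, 2.62], [-3.14, 3.14]. Speed limits (rad/s): [2.57, 2.57, 3.14, 3.14, 3.14, 3.14].

### API

Orientations are given as a rotation vector (axis times angle).
In Python, from station import ctrl gives the robot as it stands. The module is installed in compiled form; this text tells all that it offers.
- The arm moves only by the tool drive_tool, never from a script. Its argument "commands" is text: rows parted by semicolons, each of 5 numbers parted by spaces: the closure, from -1 (fully open) to 1 (shut), so that 0 is half open, then the shift along the tool's x, y, z in units of 40 mm (1.0 is 40 mm), then the turn about the tool's x in units of 5 degrees (1.0 is 5 degrees). A call has 1 to 8 rows; each row is the pose to reach, as a shift and turn from the pose commanded when the call began, along the tool's axes at that moment; what a row does not reach only later rows make up. A row lasts 1/12 s, in which the tool goes at most 41.7 mm and 7.16 degrees, less where a joint would pass 70% of its speed; a pose out of reach is approached as far as the arm can. A call with a gripper value outside its range is refused whole. The fingers move at their own pace and stop on an object; "newtons" is the grip in N (left out, the last holds). Time passes only in rows, so rows that repeat a pose let the fingers close. It gives the time, the measured TCP pose, the force and the opening at its end, in the units of the state.
- ctrl.get_obs(): the state, without advancing time (a new reading comes with each control period).
- ctrl.get_image(name): name is "side" or "top"; returns (picture, depth): 480x640x3 uint8, blue, green, red; 480x640 float32, m along the optical axis (not along the pixel's ray), 0 where there is no reading.
- ctrl.camera_info(name): a dict with "K" (3x3 intrinsics, pixels), "T" (4x4, takes a point from camera to world coordinates). Camera axes: x right, y down, z forward; pixel columns grow to the right and rows downward; lengths in m; the calibration is good to about 2 mm. A picture is of the moment at which its call begins. camera_info takes no time and is no camera call.
- ctrl.finish_job(): hands the job in, once; it reports no verdict.
The state is a dict: "t": time; "q": joint angles; "dq": joint speeds; "effort": joint torques, N m; "tool_pos": TCP position; "tool_rot": TCP orientation; "contact_force": force on the tool from outside, world axes, zero at the start; "wrist_torque": the same for the moment, N m; "opening": finger opening in m.
Only numpy, scipy, OpenCV 4.12 (cv2) and the standard library are available. Lean on these libraries where they do the work, as an engineer would, in place of code of your own. Each camera call takes 0.05 s, during which the arm holds its last target.

## Working session

There is one attempt and no reset: what is moved stays moved. The work goes in short steps, Python scripts to look and compute and a tool call to move; the robot and the scene stay as the last step left them, time stands still between calls to the robot, and variables do not carry over. Pictures are saved under pics/ and viewed, and the job is handed in when it is done.

Besides the shell and the picture viewer there is one more tool, called as name(argument=value, ...) on one line, values as JSON. drive_tool: Moves the arm, as the interface text tells. Its arguments: {"type":"object","properties":{"commands":{"type":"string"},"newtons":{"type":"number"}},"required":["commands"]}

```bash
mkdir -p pics; ls; python3 - <<'E'
from station import ctrl
import cv2,numpy as np
o=ctrl.get_obs();print(o, ctrl.grip_point_offset)
for n in("top","side"):
    p,d=ctrl.get_image(n);c=ctrl.camera_info(n)
    cv2.imwrite(f"pics/{n}0.png",p);np.savez(f"{n}0.npz",p=p,d=d,K=c["K"],T=c["T"]);print(n,c)
E
```

```text
pics
{'t': 0.0, 'q': array([ 1.13500838e+00,  5.33621569e-02,  1.61426507e+00,  1.58973500e-05,
        1.47601532e+00, -1.18993786e-01]), 'dq': array([ 1.25185079e-03, -6.41450498e-04, -6.81704351e-04,  4.48224963e-04,
        5.53674936e-04, -7.86829045e-05]), 'effort': array([ 1.40705743e-03, -3.93662953e+01, -3.70184541e+01,  6.01147599e-05,
        6.71793692e-03, -4.65264733e-06]), 'tool_pos': array([0.19443166, 0.59334119, 0.23007702]), 'tool_rot': array([ 0.24709179,  1.55703683, -0.2501927 ]), 'contact_force': array([-0.22081598,  0.65380428, -0.06894208]), 'wrist_torque': array([ 0.02020609, -0.02967889,  0.02301455]), 'opening': 0.08556085510531566} 0.0187
top {'K': array([[494.08783315,   0.        , 321.00804066],
       [  0.        , 494.08783315, 230.76353553],
       [  0.        ,   0.        ,   1.        ]]), 'T': array([[-0.02111334, -0.99826511,  0.05496361,  0.53055697],
       [-0.99977003,  0.02087471, -0.00491215, -0.03818571],
       [ 0.00375627, -0.05505468, -0.99847628,  0.96487459],
       [ 0.        ,  0.        ,  0.        ,  1.        ]])}
side {'K': array([[480.32771699,   0.        , 320.73709884],
       [  0.        , 480.32771699, 235.67691649],
       [  0.        ,   0.        ,   1.        ]]), 'T': array([[ 0.87018688, -0.17616326,  0.46015356,  0.18037264],
       [-0.49230778, -0.34913475,  0.79733178, -0.82262995],
       [ 0.02019503, -0.92036483, -0.39053903,  0.4530485 ],
       [ 0.        ,  0.        ,  0.        ,  1.        ]])}
```

View pics/top0.png

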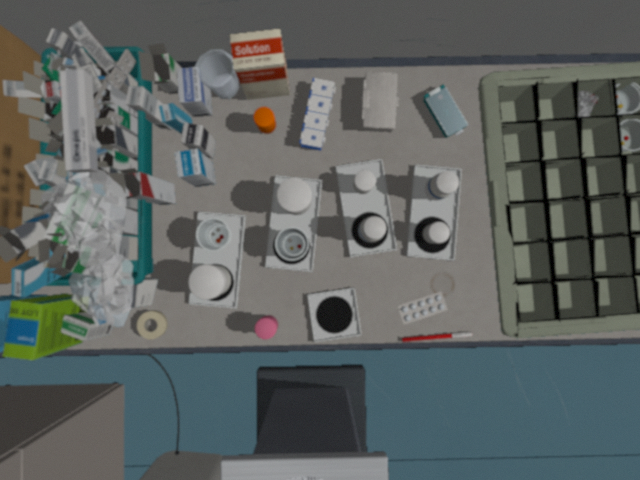

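View pics/side0.png

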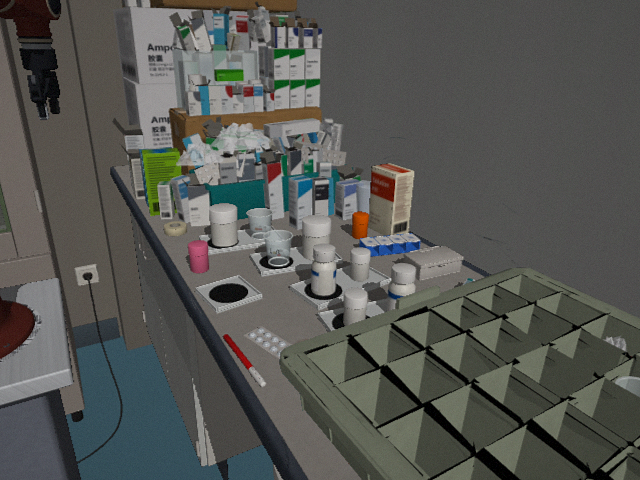

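```bash
cat > h.py <<'E'
import cv2,numpy as np
def load(f): 
    z=np.load(f); return z['p'],z['d'],z['K'],z['T']
def proj(P,K,T):
    P=np.asarray(P,float).reshape(-1,3); c=(P-T[:3,3])@T[:3,:3]; u=c@K.T; return u[:,:2]/u[:,2:]
def unproj(uv,z,K,T):
    uv=np.asarray(uv,float).reshape(-1,2); r=np.c_[uv,np.ones(len(uv))]@np.linalg.inv(K).T@T[:3,:3].T
    s=(z-T[2,3])/r[:,2]; return T[:3,3]+r*s[:,None]
def ortho(p,K,T,z,x0,x1,y0,y1,s):  # s px per m; up=+x,left=+y
    w=int((y1-y0)*s);h=int((x1-x0)*s)
    W=np.array([[x1,y1,z],[x1,y0,z],[x0,y0,z],[x0,y1,z]]);src=proj(W,K,T).astype(np.float32)
    dst=np.float32([[0,0],[w,0],[w,h],[0,h]])
    return cv2.warpPerspective(p,cv2.getPerspectiveTransform(src,dst),(w,h),flags=cv2.INTER_CUBIC)
E
python3 - <<'E'
from h import *
p,d,K,T=load('top0.npz')
x0,x1,y0,y1,s=0.32,0.70,-0.34,0.26,1300
im=ortho(p,K,T,0.01,x0,x1,y0,y1,s)
for k in range(7):
    y=0.25-0.1*k+0.05-0.1+0.0
for y in np.arange(-0.3,0.26,0.1):
    c=int((y1-y)*s);cv2.line(im,(c,0),(c,8),(0,255,255),1);cv2.putText(im,f"{y:.1f}",(c,20),0,.4,(0,255,255))
for x in np.arange(.4,.7,.1):
    r=int((x1-x)*s);cv2.line(im,(0,r),(8,r),(0,255,255),1);cv2.putText(im,f"{x:.1f}",(10,r),0,.4,(0,255,255))
cv2.imwrite('pics/ortho0.png',im);print(im.shape)
E
```

```text
(493, 780, 3)
```

View pics/ortho0.png

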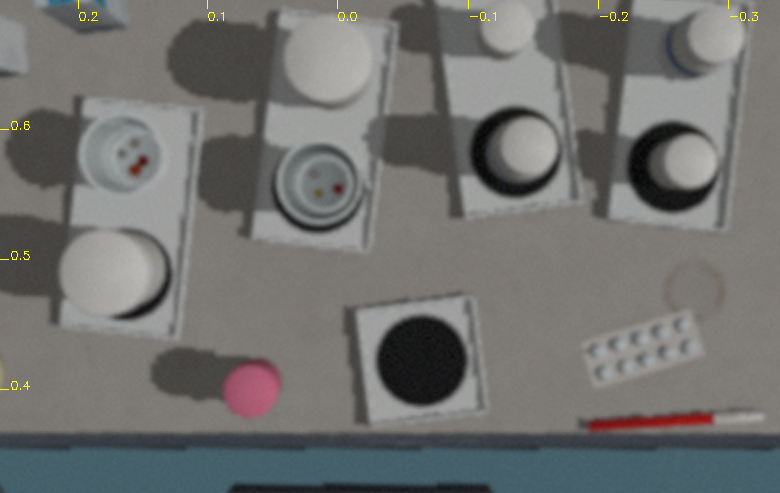

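```bash
cat >> h.py <<'E'
from scipy.optimize import minimize, least_squares
def discfit(p,K,T,c0,z=0.005,r=0.036):
    g=cv2.GaussianBlur(cv2.cvtColor(p,cv2.COLOR_BGR2GRAY),(3,3),0).astype(np.float32)
    a=np.linspace(0,2*np.pi,180,endpoint=False)
    def ring(c,r):
        P=np.c_[c[0]+r*np.cos(a),c[1]+r*np.sin(a),np.full(180,z)]
        u=proj(P,K,T).astype(np.float32)
        return cv2.remap(g,u[:,:1],u[:,1:],cv2.INTER_LINEAR)[:,0]
    best=None
    for st in (0.003,0.001,0.0004):
        cc=c0 if best is None else best[1]
        n=8 if best is None else 5
        for i in range(-n,n+1):
            for j in range(-n,n+1):
                c=(cc[0]+i*st,cc[1]+j*st)
                s=np.clip(ring(c,r+.002)-ring(c,r-.002),0,200).mean()
                if best is None or s>best[0]: best=(s,c)
    return best
def cloud(d,K,T):
    v,u=np.indices(d.shape); r=np.stack([(u-K[0,2])/K[0,0],(v-K[1,2])/K[1,1],np.ones(d.shape)],-1)*d[...,None]
    return r@T[:3,:3].T+T[:3,3]
def circ(P):
    A=np.c_[2*P,np.ones(len(P))];s=np.linalg.lstsq(A,(P**2).sum(1),rcond=None)[0];return s[:2],np.sqrt(s[2]+s[:2]@s[:2])
E
python3 - <<'E'
from h import *
p,d,K,T=load('top0.npz')
C=cloud(d,K,T)
print("bench z",np.median(C[260:300,400:430,2]), "cov",(d>0).mean())
for n,c in dict(cup_t=(.49,.175),jar_t=(.56,.015),sj_t=(.582,-.135),bot_t=(.57,-.258),spare=(.42,-.065)).items():
    s,c=discfit(p,K,T,c); print(n,s,np.round(c,4))
# tops
for n,c,h in [("jar",(.49,.175),.089),("cup",(.56,.015),.066),("bottle",(.582,-.135),.093),("small",(.57,-.258),.063),
   ("fcup",(.57,.16),.066),("fjar",(.65,.01),.089),("fsmall",(.67,-.12),.063),("fbottle",(.65,-.28),.093)]:
    m=(np.hypot(C[...,0]-c[0],C[...,1]-c[1])<.05)&(d>0)&(abs(C[...,2]-h)<.008)
    P=C[m]
    if len(P)<20: print(n,"few",len(P));continue
    mm=m.astype(np.uint8); q,lab,st,cen=cv2.connectedComponentsWithStats(mm); k=1+np.argmax(st[1:,4]); m=lab==k;P=C[m]
    cs,_=cv2.findContours(m.astype(np.uint8),0,1); u=cs[0][:,0]
    (e,r),_=circ(unproj(u,h,K,T)[:,:2]),0
    print(n,len(P),"z",np.median(P[:,2]).round(4),"mean",P[:,:2].mean(0).round(4),"mid",((P[:,:2].max(0)+P[:,:2].min(0))/2).round(4),"circ",e.round(4),round(r*2,4))
E
```

```text
bench z 0.001041043575981393 cov 0.9960123697916666
cup_t 31.261307 [0.4894 0.1646]
jar_t 36.7995 [0.5554 0.017 ]
sj_t 55.672108 [ 0.5836 -0.1374]
bot_t 54.223362 [ 0.572 -0.259]
spare 69.07414 [ 0.4216 -0.064 ]
jar 994 z 0.09 mean [0.494  0.1612] mid [0.4942 0.1616] circ [0.494  0.1614] 0.0611
cup 210 z 0.0666 mean [0.5596 0.0114] mid [0.5597 0.0106] circ [0.5591 0.0105] 0.0596
bottle 409 z 0.0944 mean [ 0.5829 -0.1376] mid [ 0.5831 -0.1378] circ [ 0.583  -0.1378] 0.039
small 369 z 0.0638 mean [ 0.5738 -0.2578] mid [ 0.5735 -0.2584] circ [ 0.5738 -0.258 ] 0.0381
fcup 220 z 0.0664 mean [0.5801 0.1584] mid [0.5791 0.1529] circ [0.5786 0.1538] 0.0599
fjar 954 z 0.0899 mean [0.645  0.0039] mid [0.6454 0.0042] circ [0.6451 0.0039] 0.0608
fsmall 363 z 0.0638 mean [ 0.672 -0.125] mid [ 0.6722 -0.125 ] circ [ 0.6721 -0.1251] 0.038
fbottle 421 z 0.0941 mean [ 0.6607 -0.2681] mid [ 0.6609 -0.2689] circ [ 0.6609 -0.2684] 0.0398
```

```bash
python3 - <<'E'
from h import *
from scipy.spatial.transform import Rotation as R
print(R.from_rotvec([0.24709179,  1.55703683, -0.2501927]).as_matrix().round(3))
p,d,K,T=load('top0.npz'); C=cloud(d,K,T)
ok=d>0
for x in np.arange(.75,0.0,-.05):
    print(f"{x:.2f}",*[f"{C[(abs(C[...,0]-x)<.025)&(abs(C[...,1]-y)<.025)&ok][:,2].max(initial=-9):.2f}" for y in np.arange(.6,-.41,-.05)])
E
```

```text
[[-0.001  0.312  0.95 ]
 [-0.002  0.95  -0.312]
 [-1.    -0.002 -0.   ]]
0.75 -9.00 -9.00 -9.00 0.20 0.21 0.24 0.24 0.11 0.12 0.12 0.01 0.01 0.03 0.03 0.01 0.01 0.04 0.01 0.02 0.09 0.09
0.70 -9.00 -9.00 -9.00 0.19 0.21 0.24 0.24 0.17 0.13 0.13 0.01 0.01 0.09 0.01 0.07 0.07 0.01 0.10 0.10 0.09 0.09
0.65 -9.00 -9.00 -9.00 0.19 0.22 0.24 0.24 0.21 0.12 0.01 0.01 0.09 0.10 0.09 0.07 0.07 0.01 0.10 0.10 0.10 0.09
0.60 -9.00 -9.00 -9.00 0.25 0.25 0.24 0.24 0.21 0.07 0.07 0.07 0.09 0.09 0.01 0.10 0.10 0.02 0.07 0.07 0.10 0.09
0.55 -9.00 -9.00 -9.00 0.23 0.23 0.24 0.24 0.21 0.07 0.07 0.07 0.07 0.07 0.01 0.10 0.10 0.02 0.07 0.07 0.09 0.09
0.50 0.00 0.08 0.16 0.21 0.21 0.23 0.21 0.19 0.09 0.09 0.02 0.01 0.02 0.01 0.01 0.01 0.01 0.01 0.01 0.09 0.09
0.45 0.01 0.08 0.15 0.17 0.17 0.20 0.21 0.18 0.09 0.09 0.01 0.06 0.02 0.01 0.01 0.01 0.01 0.01 0.01 0.09 0.09
0.40 -9.00 -9.00 0.14 0.17 0.17 0.12 0.02 0.02 0.01 0.01 0.06 0.06 0.02 0.01 0.02 0.01 0.01 0.01 0.01 0.09 0.09
0.35 0.00 0.00 0.00 0.01 0.00 0.01 0.01 0.00 0.00 0.01 0.01 0.01 0.00 0.01 0.01 0.00 0.01 0.01 0.01 0.01 0.00
0.30 -9.00 -9.00 -9.00 -9.00 -9.00 -9.00 -9.00 -9.00 -9.00 -9.00 -9.00 -9.00 -9.00 -9.00 -9.00 -9.00 -9.00 -9.00 -9.00 -9.00 -9.00
0.25 -9.00 -9.00 -9.00 -9.00 -9.00 -9.00 -9.00 -9.00 -9.00 -9.00 -9.00 -9.00 -9.00 -9.00 -9.00 -9.00 -9.00 -9.00 -9.00 -9.00 -9.00
0.20 -0.77 -0.76 -0.76 -0.77 -0.77 -0.77 -0.77 -0.77 -0.77 -0.76 -0.77 -0.77 -0.77 -0.77 -0.77 -0.77 -0.77 -0.77 -0.77 -0.77 -0.76
0.15 -0.06 -0.77 -0.76 -0.77 -0.77 -0.77 -0.77 -0.77 -0.77 0.01 0.01 0.01 0.01 0.01 0.01 0.01 -0.67 -0.77 -0.77 -0.77 -0.77
0.10 -0.06 -0.76 -0.76 -0.76 -0.77 -0.77 -0.77 -0.77 -0.68 0.00 0.01 0.01 0.01 0.01 0.01 0.01 -0.67 -0.77 -0.77 -0.77 -0.77
0.05 -0.12 -0.77 -0.76 -0.76 -0.77 -0.77 -0.77 -0.77 -0.68 -0.67 -9.00 -9.00 -9.00 -9.00 -9.00 -0.67 -0.67 -0.77 -0.77 -0.77 -0.77
```

```bash
cat > go.py <<'E'
import sys,numpy as np
from station import ctrl
from scipy.spatial.transform import Rotation as R
o=ctrl.get_obs(); M=R.from_rotvec(o['tool_rot']).as_matrix(); p=o['tool_pos']
yaw=np.degrees(np.arctan2(M[1,1],M[0,1]))-90
print("t %.2f pos %s yaw %.2f tilt %.2f open %.4f f %s"%(o['t'],p.round(4),yaw,np.degrees(np.arccos(-M[2,0])),o['opening'],o['contact_force'].round(1)))
a=sys.argv[1:]
for s in a:
    x,y,z=map(float,s.split(','))
    d=M.T@(np.array([x,y,z])-p); print(s,"units",(d/.04).round(3),"turn",round(yaw/5,2),"dist",np.linalg.norm(d).round(3))
E
python3 go.py .36,.12,.24 .27,.36,.24
```

```text
t 0.10 pos [0.1945 0.5934 0.2302] yaw -18.15 tilt 0.11 open 0.0855 f [-0.1 -0.4  0.1]
.36,.12,.24 units [-0.228 -9.957  7.619] turn -3.63 dist 0.502
.27,.36,.24 units [-0.237 -4.957  3.612] turn -3.63 dist 0.246
```

drive_tool(commands="-1 -0.1 -0.6 0.45 -0.4; -1 -0.24 -1.3 0.95 -0.9; -1 -0.24 -2 1.45 -1.5; -1 -0.24 -2.7 1.95 -2.1; -1 -0.24 -3.4 2.45 -2.7; -1 -0.24 -4.1 2.95 -3.3; -1 -0.24 -4.6 3.35 -3.63; -1 -0.24 -4.96 3.61 -3.63", newtons=40)

```text
t: 0.77
tool_pos: [0.2704, 0.3582, 0.2404]
tool_rot: [-0.0, 1.571, -0.001]
contact_force: [0.4, 0.6, 1.2]
opening: 0.0855
```

```bash
python3 go.py .36,.12,.24 .46,.03,.2
```

```text
t 0.77 pos [0.2704 0.3582 0.2404] yaw -0.02 tilt 0.05 open 0.0855 f [0.4 0.6 1.2]
.36,.12,.24 units [ 0.014 -5.954  2.242] turn -0.0 dist 0.255
.46,.03,.2 units [ 1.015 -8.203  4.743] turn -0.0 dist 0.381
```

drive_tool(commands="-1 0 -0.7 0.25 0; -1 0 -1.5 0.55 0; -1 0 -2.3 0.85 0; -1 0 -3.1 1.15 0; -1 0 -3.9 1.45 0; -1 0 -4.7 1.8 0; -1 0 -5.5 2.1 0; -1 0 -6 2.3 0")

```text
t: 1.43
tool_pos: [0.3624, 0.1179, 0.2406]
tool_rot: [0.001, 1.571, -0.002]
contact_force: [0.1, 0.2, 0.5]
opening: 0.0857
```

```bash
python3 go.py .5591,.0105,.14
```

```text
t 1.43 pos [0.3624 0.1179 0.2406] yaw -0.13 tilt 0.05 open 0.0857 f [0.1 0.2 0.5]
.5591,.0105,.14 units [ 2.517 -2.671  4.923] turn -0.03 dist 0.246
```

drive_tool(commands="-1 0.2 -0.3 0.5 0; -1 0.6 -0.7 1.2 0; -1 1 -1.1 1.95 0; -1 1.4 -1.5 2.7 0; -1 1.8 -1.9 3.45 0; -1 2.2 -2.3 4.2 0; -1 2.4 -2.6 4.75 0; -1 2.52 -2.67 4.92 0")

```text
t: 2.1
tool_pos: [0.5601, 0.0117, 0.1377]
tool_rot: [0.001, 1.573, -0.002]
contact_force: [-0.7, 0.5, 0.6]
opening: 0.0855
```

```bash
python3 go.py .5591,.0105,.024
```

```text
t 2.10 pos [0.5601 0.0117 0.1377] yaw -0.12 tilt 0.15 open 0.0855 f [-0.7  0.5  0.6]
.5591,.0105,.024 units [ 2.844 -0.029 -0.017] turn -0.02 dist 0.114
```

drive_tool(commands="-1 0.4 -0.03 -0.02 0; -1 0.9 -0.03 -0.02 0; -1 1.4 -0.03 -0.02 0; -1 1.9 -0.03 -0.02 0; -1 2.4 -0.03 -0.02 0; -1 2.7 -0.03 -0.02 0; -1 2.83 -0.03 -0.02 0; -1 2.83 -0.03 -0.02 0")

```text
t: 2.77
tool_pos: [0.5568, 0.0127, 0.0257]
tool_rot: [0.0, 1.574, 0.0]
contact_force: [-0.3, 0.9, 0.0]
opening: 0.0853
```

```bash
python3 go.py .5591,.0105,.024; cat > look.py <<'E'
import sys
from h import *
from station import ctrl
t=sys.argv[1]
for n in ("top","side"):
    p,d=ctrl.get_image(n);c=ctrl.camera_info(n);np.savez(f"{n}{t}.npz",p=p,d=d,K=c["K"],T=c["T"]);cv2.imwrite(f"pics/{n}{t}.png",p)
    q=p[140:340,180:480] if n=="top" else p[170:340,140:440]
    q=cv2.resize(q,None,fx=2.6,fy=2.6,interpolation=cv2.INTER_CUBIC);cv2.imwrite(f"pics/{n}{t}c.png",q)
E
python3 look.py 1
```

```text
t 2.77 pos [0.5568 0.0127 0.0257] yaw 0.02 tilt 0.16 open 0.0853 f [-0.3  0.9  0. ]
.5591,.0105,.024 units [ 0.042 -0.056  0.058] turn 0.0 dist 0.004
```

View pics/side1c.png

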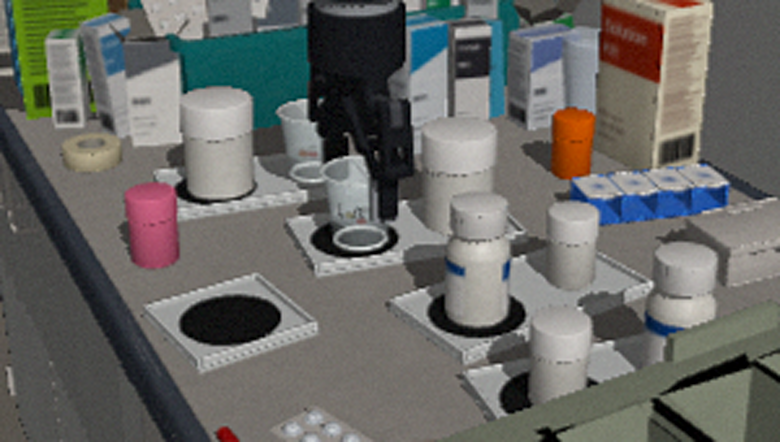

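```bash
python3 - <<'E'
from h import *
p,d,K,T=load('side1.npz')
f=lambda u,v,z:unproj([[140+u/2.6,170+v/2.6]],z,K,T)[0].round(4)
print("foot?",f(360,237,.006),"rim",f(350,168,.066), "fixed foot",f(310,172,.006),"rim",f(297,112,.066),"disc",f(354,238,.005))
print(proj([[.559,.0105,.066],[.559,.0105,.005]],K,T))
E
```

```text
foot? [0.5596 0.0105 0.006 ] rim [0.5541 0.0154 0.066 ] fixed foot [0.5758 0.1531 0.006 ] rim [0.5651 0.1526 0.066 ] disc [0.5554 0.0129 0.005 ]
[[277.78600766 235.02217808]
 [278.2117694  261.64535963]]
```

View pics/top1c.png

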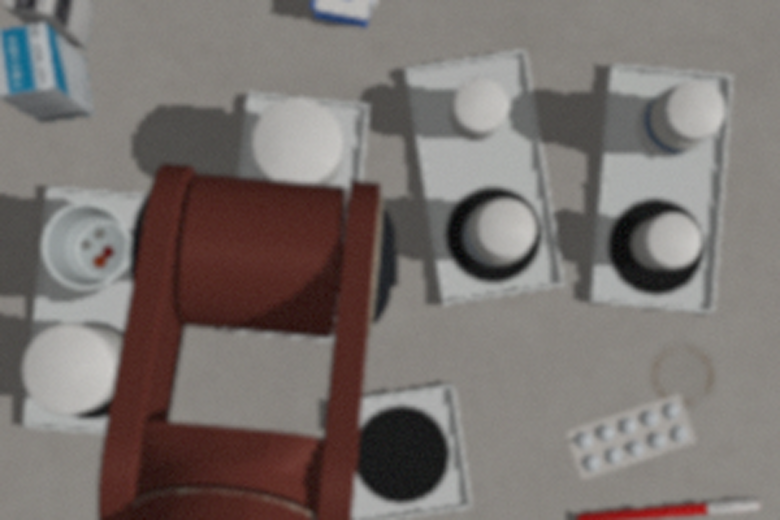

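drive_tool(commands="-1 0.04 -0.06 0.06 0; -1 0.04 -0.06 0.06 0; 1 0.04 -0.06 0.06 0; 1 0.04 -0.06 0.06 0; 1 0.04 -0.06 0.06 0; 1 0.04 -0.06 0.06 0; 1 0.04 -0.06 0.06 0; 1 0.04 -0.06 0.06 0", newtons=30)

```text
t: 3.53
tool_pos: [0.5611, 0.0099, 0.026]
tool_rot: [-0.0, 1.57, -0.0]
contact_force: [-0.8, 0.3, 3.9]
opening: 0.0554
```

drive_tool(commands="1 0 0 0 0; 1 0 0 0 0")

```text
t: 3.7
tool_pos: [0.5611, 0.0099, 0.026]
tool_rot: [-0.0, 1.569, -0.0]
contact_force: [-0.7, 0.5, 5.8]
opening: 0.0557
```

drive_tool(commands="1 -0.1 0 0 0; 1 -0.3 0 0 0; 1 -0.6 0 0 0; 1 -1 0 0 0; 1 -1.4 0 0 0; 1 -1.7 0 0 0; 1 -1.8 0 0 0; 1 -1.8 0 0 0")

```text
t: 4.37
tool_pos: [0.5616, 0.0098, 0.0993]
tool_rot: [-0.0, 1.568, -0.0]
contact_force: [0.5, -0.3, -0.5]
opening: 0.0557
```

```bash
python3 go.py .4226,-.064,.095; python3 look.py 2
```

```text
t 4.37 pos [0.5616 0.0098 0.0993] yaw 0.00 tilt 0.19 open 0.0557 f [ 0.5 -0.3 -0.5]
.4226,-.064,.095 units [ 0.097 -1.846 -3.475] turn 0.0 dist 0.157
```

View pics/side2c.png

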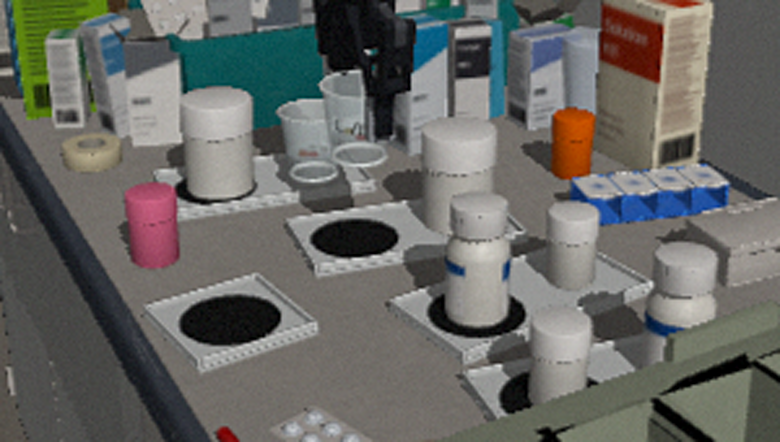

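drive_tool(commands="1 0 -0.1 -0.2 0; 1 0 -0.35 -0.65 0; 1 0 -0.65 -1.2 0; 1 0 -1 -1.8 0; 1 0 -1.3 -2.4 0; 1 0 -1.6 -2.95 0; 1 0 -1.8 -3.35 0; 1 0 -1.85 -3.48 0")

```text
t: 5.13
tool_pos: [0.4181, -0.0645, 0.0955]
tool_rot: [0.002, 1.574, -0.001]
contact_force: [-0.8, 0.5, -0.7]
opening: 0.0557
```

```bash
python3 go.py .4236,-.064,.030
```

```text
t 5.13 pos [ 0.4181 -0.0645  0.0955] yaw -0.10 tilt 0.19 open 0.0557 f [-0.8  0.5 -0.7]
.4236,-.064,.030 units [1.637 0.012 0.142] turn -0.02 dist 0.066
```

drive_tool(commands="1 0.15 0 0.1 0; 1 0.45 0 0.1 0; 1 0.8 0 0.1 0; 1 1.15 0 0.1 0; 1 1.4 0 0.1 0; 1 1.55 0 0.1 0; 1 1.62 0 0.1 0; 1 1.64 0 0.1 0")

```text
t: 5.8
tool_pos: [0.4253, -0.0638, 0.0311]
tool_rot: [0.0, 1.572, 0.001]
contact_force: [-0.4, 0.3, 0.3]
opening: 0.0558
```

drive_tool(commands="1 0.03 0 0 0; 1 0.06 0 0 0; 1 0.06 0 0 0")

```text
t: 6.05
tool_pos: [0.4257, -0.0642, 0.0297]
tool_rot: [-0.0, 1.57, -0.0]
contact_force: [-0.5, -0.3, 0.0]
opening: 0.0557
```

drive_tool(commands="1 0.03 0 0 0; 1 0.06 0 0 0; 1 0.09 0 0 0; 1 0.09 0 0 0")

```text
t: 6.38
tool_pos: [0.4257, -0.0641, 0.0261]
tool_rot: [-0.0, 1.57, -0.0]
contact_force: [-0.3, 1.3, 1.8]
opening: 0.0554
```

Touching. Release and rise.

drive_tool(commands="0 0 0 0 0; -0.5 0 0 0 0; -1 0 0 0 0; -1 0 0 0 0; -1 -0.2 0 0 0; -1 -0.7 0 0 0; -1 -1.3 0 0 0; -1 -1.9 0 0 0")

```text
t: 7.05
tool_pos: [0.4246, -0.0638, 0.1025]
tool_rot: [0.0, 1.572, 0.0]
contact_force: [0.7, -0.0, 0.3]
opening: 0.0857
```

```bash
python3 go.py .494,.1614,.150; python3 look.py 3
```

```text
t 7.05 pos [ 0.4246 -0.0638  0.1025] yaw -0.00 tilt 0.08 open 0.0857 f [ 0.7 -0.   0.3]
.494,.1614,.150 units [-1.189  5.631  1.732] turn -0.0 dist 0.24
```

View pics/side3c.png

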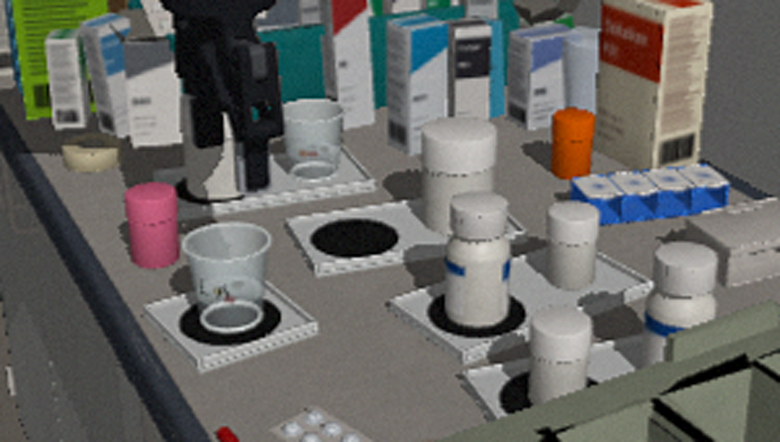

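```bash
python3 - <<'E'
from h import *
p,d,K,T=load('top0.npz'); C=cloud(d,K,T);ok=d>0
for x in np.arange(.56,.43,-.01):
    m=(abs(C[...,0]-x)<.006)&ok&(C[...,1]>.205)&(C[...,1]<.5)&(C[...,2]>.02)
    print(x.round(2),np.sort(C[m][:,1])[:3].round(3),[C[m&(C[...,1]<l)][:,2].max(initial=0).round(3) for l in (.23,.25,.27,.3)])
for n in('0','3'):
    p,d,K,T=load('top'+n+'.npz')
p,d,K,T=load('side3.npz')
print(unproj([[140+232/2.6,170+317/2.6]],.006,K,T))
E
```

```text
0.56 [0.265 0.265 0.265] [np.float64(0.0), np.float64(0.0), np.float64(0.111), np.float64(0.228)]
0.55 [0.265 0.265 0.265] [np.float64(0.0), np.float64(0.0), np.float64(0.11), np.float64(0.223)]
0.54 [0.265 0.265 0.265] [np.float64(0.0), np.float64(0.0), np.float64(0.167), np.float64(0.214)]
0.53 [0.262 0.263 0.263] [np.float64(0.0), np.float64(0.0), np.float64(0.175), np.float64(0.206)]
0.52 [0.262 0.262 0.262] [np.float64(0.0), np.float64(0.0), np.float64(0.176), np.float64(0.202)]
0.51 [0.262 0.262 0.263] [np.float64(0.0), np.float64(0.0), np.float64(0.18), np.float64(0.198)]
0.5 [0.261 0.261 0.261] [np.float64(0.0), np.float64(0.0), np.float64(0.183), np.float64(0.197)]
0.49 [0.261 0.261 0.262] [np.float64(0.0), np.float64(0.0), np.float64(0.187), np.float64(0.198)]
0.48 [0.263 0.263 0.263] [np.float64(0.0), np.float64(0.0), np.float64(0.179), np.float64(0.199)]
0.47 [0.263 0.264 0.264] [np.float64(0.0), np.float64(0.0), np.float64(0.175), np.float64(0.197)]
0.46 [0.264 0.265 0.265] [np.float64(0.0), np.float64(0.0), np.float64(0.17), np.float64(0.19)]
0.45 [0.267 0.267 0.268] [np.float64(0.0), np.float64(0.0), np.float64(0.17), np.float64(0.179)]
0.44 [0.271 0.271 0.271] [np.float64(0.0), np.float64(0.0), np.float64(0.0), np.float64(0.176)]
0.43 [0.262 0.266 0.267] [np.float64(0.0), np.float64(0.0), np.float64(0.022), np.float64(0.172)]
[[ 0.42407612 -0.0657066   0.006     ]]
```

drive_tool(commands="-1 -0.4 0.4 0.1 0; -1 -0.8 1.1 0.3 0; -1 -1.1 1.9 0.6 0; -1 -1.19 2.8 0.85 0; -1 -1.19 3.7 1.15 0; -1 -1.19 4.6 1.4 0; -1 -1.19 5.3 1.65 0; -1 -1.19 5.6 1.73 0")

```text
t: 7.82
tool_pos: [0.4947, 0.163, 0.1489]
tool_rot: [-0.002, 1.571, 0.003]
contact_force: [0.4, -0.1, -0.6]
opening: 0.0854
```

```bash
python3 go.py .494,.1614,.034
```

```text
t 7.82 pos [0.4947 0.163  0.1489] yaw 0.18 tilt 0.05 open 0.0854 f [ 0.4 -0.1 -0.6]
.494,.1614,.034 units [ 2.872 -0.042 -0.017] turn 0.04 dist 0.115
```

drive_tool(commands="-1 0.3 -0.03 0 0; -1 0.8 -0.03 0 0; -1 1.3 -0.03 0 0; -1 1.8 -0.03 0 0; -1 2.3 -0.03 0 0; -1 2.7 -0.03 0 0; -1 2.87 -0.03 0 0; -1 2.87 -0.03 0 0")

```text
t: 8.48
tool_pos: [0.4919, 0.1571, 0.0315]
tool_rot: [-0.0, 1.577, -0.002]
contact_force: [0.0, -0.5, -0.5]
opening: 0.0856
```

drive_tool(commands="-1 0 0 0 0; 1 0 0 0 0; 1 0 0 0 0; 1 0 0 0 0; 1 0 0 0 0; 1 0 0 0 0; 1 0 0 0 0; 1 0 0 0 0", newtons=60)

```text
t: 9.15
tool_pos: [0.4961, 0.1589, 0.0364]
tool_rot: [0.0, 1.567, 0.0]
contact_force: [0.7, -0.8, 6.4]
opening: 0.0614
```

```bash
python3 go.py .494,.1614,.034
```

```text
t 9.15 pos [0.4961 0.1589 0.0364] yaw 0.01 tilt 0.20 open 0.0614 f [ 0.7 -0.8  6.4]
.494,.1614,.034 units [ 0.059  0.062 -0.053] turn 0.0 dist 0.004
```

drive_tool(commands="1 -0.1 0 0 0; 1 -0.3 0 0 0; 1 -0.6 0 0 0; 1 -1 0 0 0; 1 -1.4 0 0 0; 1 -1.8 0 0 0; 1 -2 0 0 0; 1 -2 0 0 0")

```text
t: 9.82
tool_pos: [0.4962, 0.1591, 0.1176]
tool_rot: [0.001, 1.566, 0.001]
contact_force: [0.5, 0.6, 0.0]
opening: 0.061
```

```bash
python3 go.py .5575,.017,.114;python3 look.py 4
```

```text
t 9.82 pos [0.4962 0.1591 0.1176] yaw 0.01 tilt 0.30 open 0.0610 f [0.5 0.6 0. ]
.5575,.017,.114 units [ 0.095 -3.553  1.532] turn 0.0 dist 0.155
```

View pics/side4c.png

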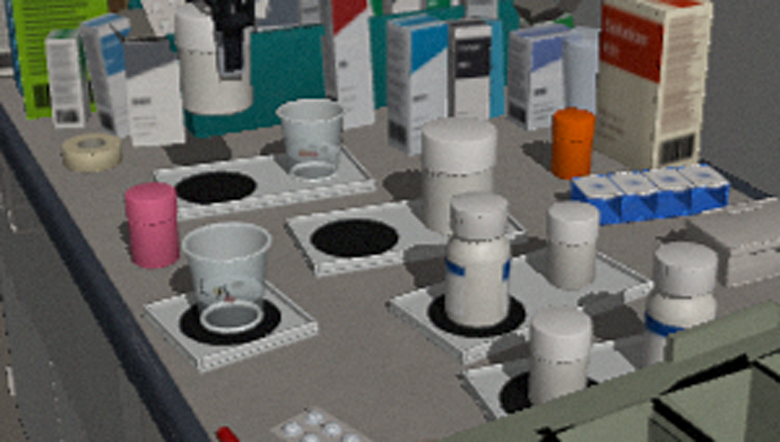

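drive_tool(commands="1 0 -0.2 0.1 0; 1 0 -0.6 0.25 0; 1 0 -1.2 0.5 0; 1 0 -1.9 0.8 0; 1 0 -2.6 1.1 0; 1 0 -3.15 1.35 0; 1 0 -3.45 1.5 0; 1 0 -3.55 1.53 0")

```text
t: 10.58
tool_pos: [0.5559, 0.0147, 0.1135]
tool_rot: [0.002, 1.572, -0.002]
contact_force: [0.5, 0.2, -0.2]
opening: 0.0607
```

```bash
python3 go.py .5575,.017,.044;python3 look.py 5
```

```text
t 10.58 pos [0.5559 0.0147 0.1135] yaw -0.15 tilt 0.09 open 0.0607 f [ 0.5  0.2 -0.2]
.5575,.017,.044 units [1.736 0.057 0.043] turn -0.03 dist 0.07
```

View pics/side5c.png

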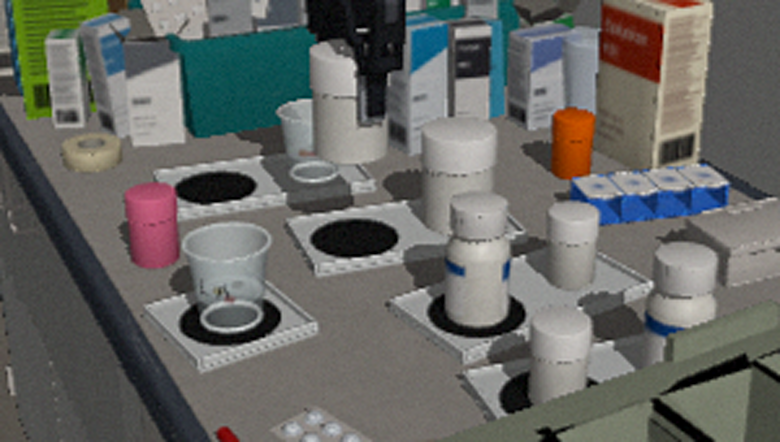

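drive_tool(commands="1 0.15 0.05 0.04 0; 1 0.5 0.05 0.04 0; 1 0.9 0.05 0.04 0; 1 1.25 0.05 0.04 0; 1 1.5 0.05 0.04 0; 1 1.65 0.05 0.04 0; 1 1.72 0.05 0.04 0; 1 1.72 0.05 0.04 0")

```text
t: 11.35
tool_pos: [0.5569, 0.0193, 0.0451]
tool_rot: [-0.0, 1.572, 0.001]
contact_force: [-0.5, -0.1, -0.1]
opening: 0.0612
```

drive_tool(commands="1 0.03 0 0 0; 1 0.06 0 0 0; 1 0.09 0 0 0; 1 0.09 0 0 0")

```text
t: 11.68
tool_pos: [0.5576, 0.0187, 0.0424]
tool_rot: [0.0, 1.57, -0.0]
contact_force: [-0.5, -0.1, -0.5]
opening: 0.0611
```

drive_tool(commands="1 0.03 0 0 0; 1 0.06 0 0 0; 1 0.09 0 0 0; 1 0.12 -0.02 0 0; 1 0.12 -0.03 0 0")

```text
t: 12.1
tool_pos: [0.557, 0.0175, 0.0369]
tool_rot: [0.0, 1.571, -0.0]
contact_force: [0.2, -0.4, -0.7]
opening: 0.0612
```

drive_tool(commands="1 0.03 0 0 0; 1 0.06 0 0 0; 1 0.06 0 0 0")

```text
t: 12.35
tool_pos: [0.5578, 0.0174, 0.0365]
tool_rot: [-0.0, 1.571, -0.0]
contact_force: [-5.2, 0.3, 8.4]
opening: 0.061
```

```bash
python3 look.py 6
```

```text
(no output)
```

View pics/side6c.png

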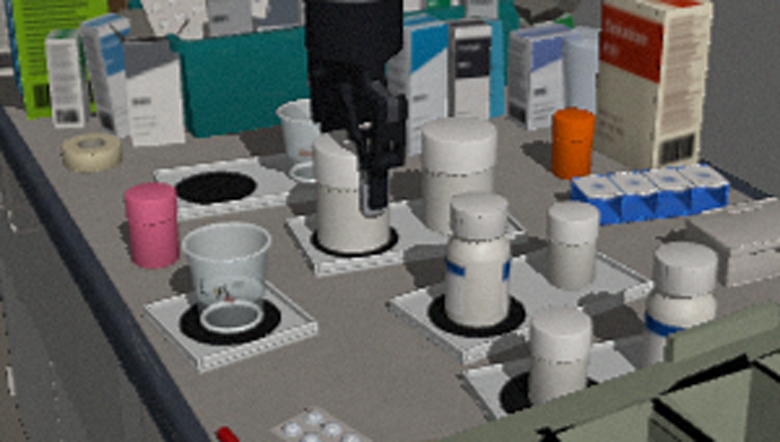

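drive_tool(commands="0 0 0 0 0; -0.5 0 0 0 0; -1 0 0 0 0; -1 0 0 0 0; -1 -0.3 0 0 0; -1 -0.9 0 0 0; -1 -1.6 0 0 0; -1 -2.3 0 0 0")

```text
t: 13.12
tool_pos: [0.5567, 0.0176, 0.128]
tool_rot: [0.0, 1.572, 0.0]
contact_force: [0.5, 0.6, -0.5]
opening: 0.0855
```

drive_tool(commands="-1 -0.3 -0.1 -0.2 0; -1 -0.4 -0.4 -0.7 0; -1 -0.4 -0.8 -1.4 0; -1 -0.4 -1.2 -2.1 0; -1 -0.3 -1.6 -2.7 0; -1 -0.1 -1.9 -3.1 0; -1 0.1 -2.04 -3.3 0; -1 0.2 -2.05 -3.35 0")

```text
t: 13.78
tool_pos: [0.4221, -0.0649, 0.1182]
tool_rot: [0.002, 1.571, -0.001]
contact_force: [-0.3, 0.0, 0.2]
opening: 0.0854
```

```bash
python3 go.py .425,-.0645,.025; python3 look.py 7
```

```text
t 13.78 pos [ 0.4221 -0.0649  0.1182] yaw -0.11 tilt 0.02 open 0.0854 f [-0.3  0.   0.2]
.425,-.0645,.025 units [2.331 0.011 0.074] turn -0.02 dist 0.093
```

View pics/side7c.png

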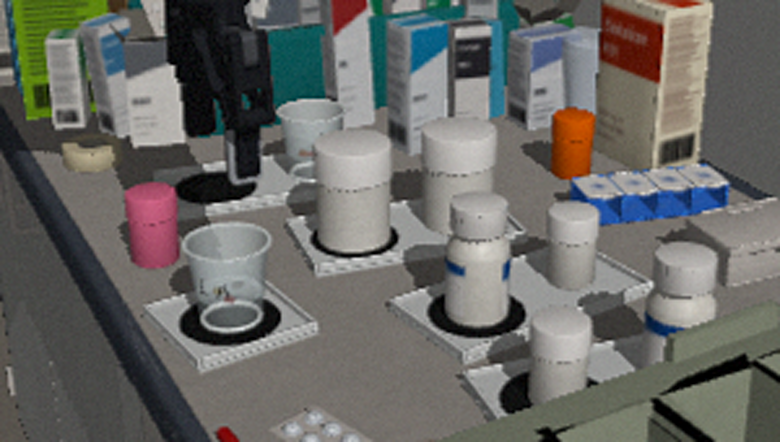

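View pics/top7c.png

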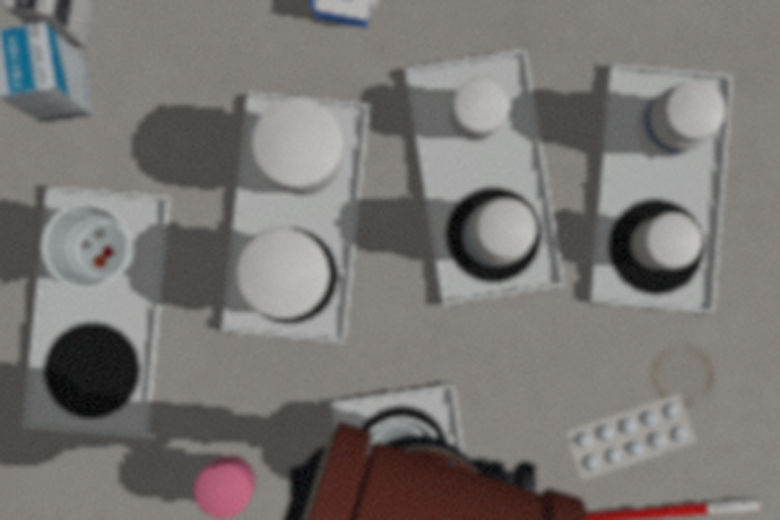

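Jar stands upright on its disc. Measure it and the now-clear cup disc.

```bash
cat > meas.py <<'E'
import sys
from h import *
p,d,K,T=load(f'top{sys.argv[1]}.npz'); C=cloud(d,K,T)
for a in sys.argv[2:]:
    n,x,y,h=a.split(',');c=(float(x),float(y));h=float(h)
    if n=='disc': print(n,discfit(p,K,T,c));continue
    m=(np.hypot(C[...,0]-c[0],C[...,1]-c[1])<.045)&(d>0)&(abs(C[...,2]-h)<.008)
    q,lab,st,cen=cv2.connectedComponentsWithStats(m.astype(np.uint8)); k=1+np.argmax(st[1:,4]); m=lab==k;P=C[m]
    cs,_=cv2.findContours(m.astype(np.uint8),0,1); e,r=circ(unproj(cs[0][:,0],h,K,T)[:,:2])
    A=np.c_[P[:,:2]-P[:,:2].mean(0),np.ones(len(P))];g=np.linalg.lstsq(A,P[:,2],rcond=None)[0]
    print(n,e.round(4),"dia",round(2*r,4),"z",np.median(P[:,2]).round(4),"slope",g[:2].round(3))
E
python3 meas.py 7 jar,.556,.017,.089 disc,.49,.165,0 disc,.5554,.017,0 fjar,.645,.004,.089
```

```text
jar [0.5559 0.0155] dia 0.0602 z 0.0901 slope [-0.002 -0.001]
disc (np.float32(60.489952), (0.4884, 0.1646))
disc (np.float32(28.163786), (0.5558, 0.016))
fjar [0.6451 0.0039] dia 0.0607 z 0.09 slope [ 0.004 -0.002]
```

drive_tool(commands="-1 0.3 0 0.04 0; -1 0.8 0 0.04 0; -1 1.3 0 0.04 0; -1 1.8 0 0.04 0; -1 2.1 0 0.04 0; -1 2.25 0 0.04 0; -1 2.33 0 0.04 0; -1 2.33 0 0.04 0")

```text
t: 14.55
tool_pos: [0.4254, -0.0641, 0.0257]
tool_rot: [-0.0, 1.571, 0.001]
contact_force: [-0.2, -1.1, 0.1]
opening: 0.0853
```

drive_tool(commands="-1 0 0 0 0; 1 0 0 0 0; 1 0 0 0 0; 1 0 0 0 0; 1 0 0 0 0; 1 0 0 0 0; 1 0 0 0 0; 1 0 0 0 0", newtons=30)

```text
t: 15.22
tool_pos: [0.4259, -0.0647, 0.0268]
tool_rot: [-0.0, 1.569, -0.0]
contact_force: [0.3, 0.3, 5.9]
opening: 0.0554
```

drive_tool(commands="1 -0.1 0 0 0; 1 -0.3 0 0 0; 1 -0.6 0 0 0; 1 -1 0 0 0; 1 -1.4 0 0 0; 1 -1.8 0 0 0; 1 -2.2 0 0 0; 1 -2.3 0 0 0")

```text
t: 15.88
tool_pos: [0.4263, -0.065, 0.1208]
tool_rot: [-0.001, 1.566, -0.001]
contact_force: [0.8, -1.3, 0.7]
opening: 0.0555
```

```bash
python3 go.py .489,.1646,.118
```

```text
t 15.88 pos [ 0.4263 -0.065   0.1208] yaw -0.00 tilt 0.28 open 0.0555 f [ 0.8 -1.3  0.7]
.489,.1646,.118 units [0.068 5.74  1.566] turn -0.0 dist 0.238
```

drive_tool(commands="1 0 0.2 0.05 0; 1 0 0.6 0.15 0; 1 0 1.2 0.3 0; 1 0 1.9 0.5 0; 1 0 2.6 0.7 0; 1 0 3.3 0.9 0; 1 0 3.9 1.05 0; 1 0 4.3 1.15 0")

```text
t: 16.55
tool_pos: [0.47, 0.1101, 0.1161]
tool_rot: [-0.001, 1.573, 0.002]
contact_force: [0.3, -0.2, 0.8]
opening: 0.0552
```

```bash
python3 go.py .490,.1646,.118
```

```text
t 16.55 pos [0.47   0.1101 0.1161] yaw 0.10 tilt 0.15 open 0.0552 f [ 0.3 -0.2  0.8]
.490,.1646,.118 units [-0.048  1.361  0.501] turn 0.02 dist 0.058
```

drive_tool(commands="1 0 0.2 0.1 0; 1 0 0.6 0.25 0; 1 0 1.0 0.4 0; 1 0 1.3 0.48 0; 1 0.2 1.41 0.5 0; 1 0.6 1.41 0.5 0; 1 1 1.41 0.5 0; 1 1.2 1.41 0.5 0")

```text
t: 17.22
tool_pos: [0.4889, 0.1633, 0.0666]
tool_rot: [-0.001, 1.575, -0.001]
contact_force: [0.2, -0.1, -0.2]
opening: 0.0553
```

```bash
python3 go.py .490,.1646,.032
```

```text
t 17.22 pos [0.4889 0.1633 0.0666] yaw -0.01 tilt 0.26 open 0.0553 f [ 0.2 -0.1 -0.2]
.490,.1646,.032 units [0.865 0.033 0.031] turn -0.0 dist 0.035
```

drive_tool(commands="1 0.15 0.03 0 0; 1 0.4 0.03 0 0; 1 0.65 0.03 0 0; 1 0.8 0.03 0 0; 1 0.87 0.03 0 0; 1 0.92 0.03 0 0; 1 0.95 0.03 0 0; 1 0.95 0.03 0 0")

```text
t: 17.88
tool_pos: [0.4911, 0.1652, 0.0319]
tool_rot: [0.0, 1.57, -0.0]
contact_force: [-0.5, -0.3, -0.3]
opening: 0.0556
```

drive_tool(commands="1 0.03 0 0 0; 1 0.06 0 0 0; 1 0.06 0 0 0")

```text
t: 18.13
tool_pos: [0.491, 0.1652, 0.0294]
tool_rot: [0.0, 1.571, 0.0]
contact_force: [0.7, -0.7, -1.6]
opening: 0.0556
```

drive_tool(commands="1 0.03 0 0 0; 1 0.06 0 0 0; 1 0.08 0 0 0; 1 0.08 0 0 0")

```text
t: 18.47
tool_pos: [0.4917, 0.1652, 0.0269]
tool_rot: [0.0, 1.569, 0.0]
contact_force: [-0.2, -0.5, 3.0]
opening: 0.0554
```

Contact; release and rise, then go towards the bottle (−y, at height).

drive_tool(commands="0 0 0 0 0; -0.5 0 0 0 0; -1 0 0 0 0; -1 0 0 0 0; -1 -0.3 0 0 0; -1 -1 0 0 0; -1 -1.9 0 0 0; -1 -2.8 0 0 0")

```text
t: 19.13
tool_pos: [0.4898, 0.1649, 0.1389]
tool_rot: [-0.0, 1.573, -0.0]
contact_force: [1.9, 0.5, 0.9]
opening: 0.0852
```

```bash
python3 go.py .583,-.1378,.17
```

```text
t 19.13 pos [0.4898 0.1649 0.1389] yaw -0.01 tilt 0.14 open 0.0852 f [1.9 0.5 0.9]
.583,-.1378,.17 units [-0.779 -7.569  2.329] turn -0.0 dist 0.318
```

drive_tool(commands="-1 -0.5 -0.3 0.05 0; -1 -0.8 -1 0.2 0; -1 -0.8 -1.9 0.5 0; -1 -0.8 -2.85 0.8 0; -1 -0.8 -3.8 1.1 0; -1 -0.8 -4.7 1.4 0; -1 -0.8 -5.5 1.65 0; -1 -0.8 -6.2 1.9 0")

```text
t: 19.8
tool_pos: [0.5671, -0.0852, 0.171]
tool_rot: [0.001, 1.57, -0.001]
contact_force: [-0.2, 0.5, 1.2]
opening: 0.0852
```

```bash
python3 go.py .583,-.1378,.15; python3 look.py 8; python3 meas.py 8 cup,.489,.165,.066 disc,.489,.165,0
```

```text
t 19.80 pos [ 0.5671 -0.0852  0.171 ] yaw -0.07 tilt 0.04 open 0.0852 f [-0.2  0.5  1.2]
.583,-.1378,.15 units [ 0.526 -1.315  0.398] turn -0.01 dist 0.059
cup [0.4898 0.1666] dia 0.06 z 0.0666 slope [ 0.003 -0.043]
disc (np.float32(54.63284), (0.4884, 0.1656))
```

View pics/top8c.png

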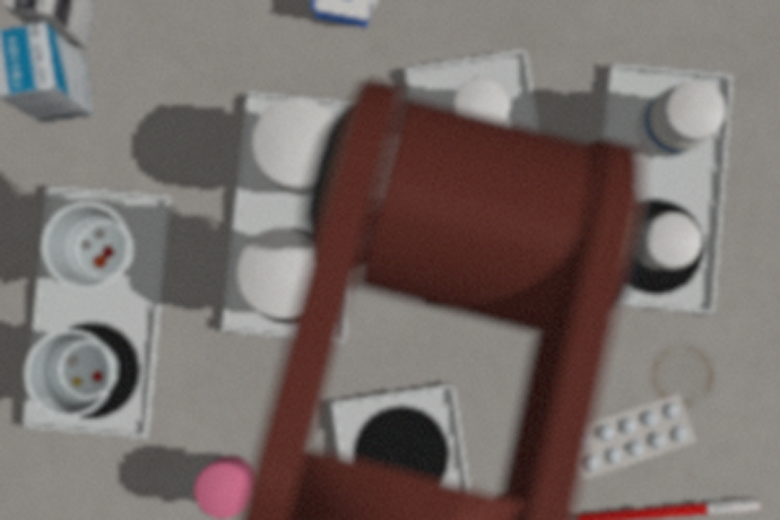

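View pics/side8c.png

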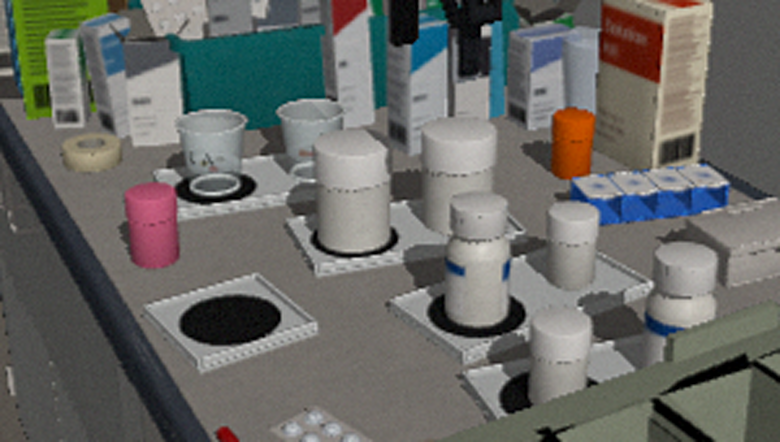

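drive_tool(commands="-1 0.1 -0.3 0.1 0; -1 0.2 -0.7 0.22 0; -1 0.3 -1.1 0.35 0; -1 0.4 -1.28 0.39 0; -1 0.53 -1.31 0.4 0; -1 0.53 -1.31 0.4 0; -1 0.53 -1.31 0.4 0")

```text
t: 20.48
tool_pos: [0.5824, -0.1347, 0.148]
tool_rot: [0.001, 1.572, 0.001]
contact_force: [-0.7, 0.1, 0.4]
opening: 0.0855
```

```bash
python3 go.py .583,-.1378,.032
```

```text
t 20.48 pos [ 0.5824 -0.1347  0.148 ] yaw 0.01 tilt 0.11 open 0.0855 f [-0.7  0.1  0.4]
.583,-.1378,.032 units [ 2.9   -0.079  0.021] turn 0.0 dist 0.116
```

drive_tool(commands="-1 0.3 -0.05 0.02 0; -1 0.8 -0.05 0.02 0; -1 1.3 -0.05 0.02 0; -1 1.8 -0.05 0.02 0; -1 2.3 -0.05 0.02 0; -1 2.7 -0.05 0.02 0; -1 2.9 -0.05 0.02 0; -1 2.9 -0.05 0.02 0")

```text
t: 21.15
tool_pos: [0.5817, -0.1361, 0.03]
tool_rot: [0.001, 1.575, 0.002]
contact_force: [-0.2, 0.7, 0.1]
opening: 0.0853
```

drive_tool(commands="-1 0 0 0 0; 1 0 0 0 0; 1 0 0 0 0; 1 0 0 0 0; 1 0 0 0 0; 1 0 0 0 0; 1 0 0 0 0; 1 0 0 0 0", newtons=50)

```text
t: 21.82
tool_pos: [0.5848, -0.1376, 0.0344]
tool_rot: [-0.001, 1.568, -0.001]
contact_force: [-0.2, -0.3, 6.6]
opening: 0.0449
```

drive_tool(commands="1 0 0 0 0; 1 -0.1 0 0 0; 1 -0.3 0 0 0; 1 -0.6 0 0 0; 1 -1 0 0 0; 1 -1.4 0 0 0; 1 -1.7 0 0 0; 1 -1.8 0 0 0")

```text
t: 22.48
tool_pos: [0.5852, -0.1378, 0.1083]
tool_rot: [-0.001, 1.566, -0.001]
contact_force: [0.2, -1.0, 0.1]
opening: 0.0449
```

```bash
python3 go.py .4226,-.064,.107; python3 look.py 9
```

```text
t 22.48 pos [ 0.5852 -0.1378  0.1083] yaw 0.00 tilt 0.27 open 0.0449 f [ 0.2 -1.   0.1]
.4226,-.064,.107 units [ 0.011  1.845 -4.065] turn 0.0 dist 0.179
```

View pics/side9c.png

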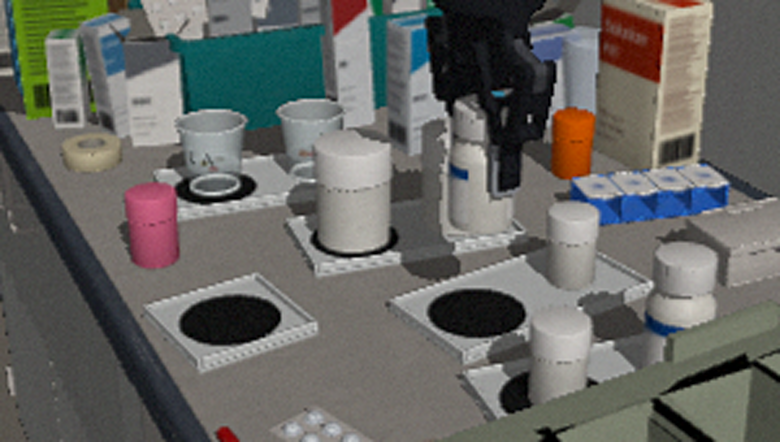

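drive_tool(commands="1 0 0.05 -0.2 0; 1 0 0.2 -0.7 0; 1 0 0.5 -1.3 0; 1 0 0.85 -2 0; 1 0 1.2 -2.7 0; 1 0 1.5 -3.35 0; 1 0 1.75 -3.85 0; 1 0 1.83 -4.02 0")

```text
t: 23.25
tool_pos: [0.4189, -0.0623, 0.1023]
tool_rot: [0.001, 1.575, 0.002]
contact_force: [0.6, -0.5, -0.4]
opening: 0.0451
```

```bash
python3 go.py .4236,-.064,.042
```

```text
t 23.25 pos [ 0.4189 -0.0623  0.1023] yaw 0.04 tilt 0.28 open 0.0451 f [ 0.6 -0.5 -0.4]
.4236,-.064,.042 units [ 1.508 -0.046  0.123] turn 0.01 dist 0.061
```

drive_tool(commands="1 0.15 -0.02 0.06 0; 1 0.45 -0.02 0.06 0; 1 0.8 -0.02 0.06 0; 1 1.15 -0.02 0.06 0; 1 1.4 -0.02 0.06 0; 1 1.53 -0.02 0.06 0; 1 1.57 -0.02 0.06 0; 1 1.6 -0.02 0.06 0")

```text
t: 23.92
tool_pos: [0.4256, -0.065, 0.0407]
tool_rot: [0.0, 1.571, -0.0]
contact_force: [0.9, -0.0, -0.8]
opening: 0.0452
```

drive_tool(commands="1 0.03 0 0 0; 1 0.06 0 0 0; 1 0.06 0 0 0")

```text
t: 24.17
tool_pos: [0.4257, -0.065, 0.0389]
tool_rot: [-0.0, 1.57, -0.0]
contact_force: [0.5, -0.3, -1.0]
opening: 0.045
```

drive_tool(commands="1 0.03 0 0 0; 1 0.06 0 0 0; 1 0.09 0 0 0; 1 0.09 0 0 0; 1 0.09 0 0 0")

```text
t: 24.58
tool_pos: [0.4252, -0.0648, 0.0348]
tool_rot: [0.0, 1.571, 0.0]
contact_force: [-0.6, 0.8, -0.9]
opening: 0.0448
```

drive_tool(commands="1 0.03 0 0 0; 1 0.05 0 0 0; 1 0.05 0 0 0")

```text
t: 24.83
tool_pos: [0.4256, -0.0649, 0.0344]
tool_rot: [0.0, 1.572, 0.0]
contact_force: [-4.8, 1.9, 10.4]
opening: 0.0449
```

Down. Release, rise, move on to the small jar.

drive_tool(commands="0 0 0 0 0; -0.5 0 0 0 0; -1 0 0 0 0; -1 0 0 0 0; -1 -0.3 0 0 0; -1 -1 0 0 0; -1 -1.9 0 0 0; -1 -2.6 0 0 0")

```text
t: 25.5
tool_pos: [0.4252, -0.0648, 0.1384]
tool_rot: [0.0, 1.571, -0.0]
contact_force: [1.2, -0.9, 0.4]
opening: 0.0851
```

```bash
python3 go.py .5745,-.258,.12; python3 look.py 10
```

```text
t 25.50 pos [ 0.4252 -0.0648  0.1384] yaw -0.00 tilt 0.01 open 0.0851 f [ 1.2 -0.9  0.4]
.5745,-.258,.12 units [ 0.462 -4.829  3.732] turn -0.0 dist 0.245
```

View pics/side10c.png

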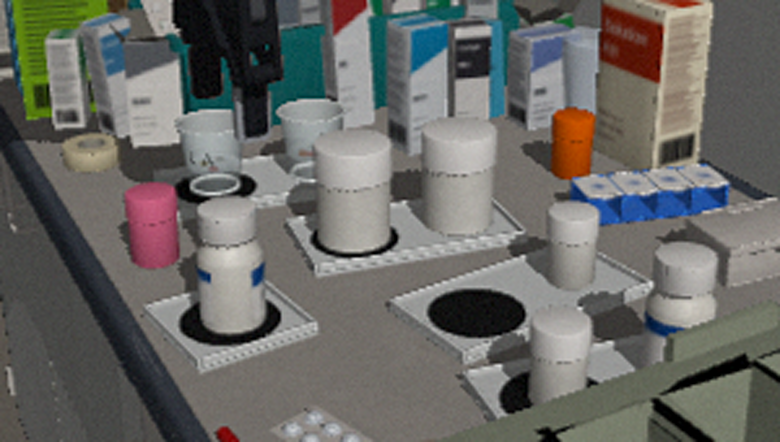

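```bash
python3 - <<'E'
from h import *
p,d,K,T=load('top0.npz'); C=cloud(d,K,T);ok=d>0
for x in np.arange(.66,.40,-.03):
    m=(abs(C[...,0]-x)<.01)&ok&(C[...,1]<-.305)&(C[...,2]>.02)
    print(x.round(2),np.sort(C[m][:,1])[::-1][:3].round(3),C[m][:,2].max().round(3))
E
python3 meas.py 10 small,.574,-.258,.063
```

```text
0.66 [-0.347 -0.347 -0.347] 0.101
0.63 [-0.348 -0.348 -0.349] 0.104
0.6 [-0.35 -0.35 -0.35] 0.103
0.57 [-0.351 -0.352 -0.352] 0.094
0.54 [-0.353 -0.353 -0.353] 0.092
0.51 [-0.354 -0.355 -0.355] 0.091
0.48 [-0.356 -0.356 -0.356] 0.092
0.45 [-0.358 -0.358 -0.358] 0.093
0.42 [-0.359 -0.359 -0.359] 0.094
small [ 0.5738 -0.2579] dia 0.0383 z 0.0638 slope [ 0.008 -0.044]
```

drive_tool(commands="-1 0 -0.3 0.2 0; -1 0 -0.9 0.7 0; -1 0 -1.6 1.25 0; -1 0 -2.3 1.8 0; -1 0 -3.1 2.4 0; -1 0 -3.9 3 0; -1 0.2 -4.5 3.5 0; -1 0.4 -4.8 3.73 0")

```text
t: 26.27
tool_pos: [0.5763, -0.26, 0.12]
tool_rot: [0.001, 1.57, -0.002]
contact_force: [-1.3, 0.9, 0.1]
opening: 0.0858
```

drive_tool(commands="-1 0 0 0 0")

```text
t: 26.35
tool_pos: [0.5744, -0.2588, 0.1176]
tool_rot: [0.003, 1.574, -0.001]
contact_force: [0.2, 0.5, -0.7]
opening: 0.0857
```

```bash
python3 go.py .5745,-.258,.024
```

```text
t 26.35 pos [ 0.5744 -0.2588  0.1176] yaw -0.12 tilt 0.20 open 0.0857 f [ 0.2  0.5 -0.7]
.5745,-.258,.024 units [2.339 0.016 0.009] turn -0.02 dist 0.094
```

drive_tool(commands="-1 0.3 0 0 0; -1 0.8 0 0 0; -1 1.3 0 0 0; -1 1.8 0 0 0; -1 2.1 0 0 0; -1 2.25 0 0 0; -1 2.33 0 0 0; -1 2.33 0 0 0")

```text
t: 27.02
tool_pos: [0.5742, -0.2563, 0.0274]
tool_rot: [-0.0, 1.571, 0.001]
contact_force: [1.4, -0.4, 1.3]
opening: 0.0857
```

drive_tool(commands="-1 0 0 0 0; 1 0 0 0 0; 1 0 0 0 0; 1 0 0 0 0; 1 0 0 0 0; 1 0 0 0 0; 1 0 0 0 0; 1 0 0 0 0", newtons=45)

```text
t: 27.68
tool_pos: [0.575, -0.2572, 0.0285]
tool_rot: [-0.0, 1.57, -0.001]
contact_force: [-0.2, 0.4, 3.1]
opening: 0.0387
```

drive_tool(commands="1 0 0 0 0; 1 -0.1 0 0 0; 1 -0.3 0 0 0; 1 -0.6 0 0 0; 1 -1 0 0 0; 1 -1.4 0 0 0; 1 -1.6 0 0 0; 1 -1.7 0 0 0")

```text
t: 28.35
tool_pos: [0.5756, -0.2574, 0.0983]
tool_rot: [-0.002, 1.568, -0.001]
contact_force: [0.3, -0.5, -0.7]
opening: 0.0381
```

```bash
python3 look.py 11;python3 meas.py 10 disc,.5836,-.1374,0; python3 meas.py 11 disc,.572,-.259,0;  python3 go.py .5846,-.1374,.095
```

```text
disc (np.float32(70.82631), (0.5832, -0.1368))
disc (np.float32(45.895954), (0.572, -0.2594))
t 28.45 pos [ 0.5749 -0.2571  0.0968] yaw 0.00 tilt 0.10 open 0.0380 f [-0.6 -0.5 -0.3]
.5846,-.1374,.095 units [0.043 2.992 0.242] turn 0.0 dist 0.12
```

View pics/side11c.png

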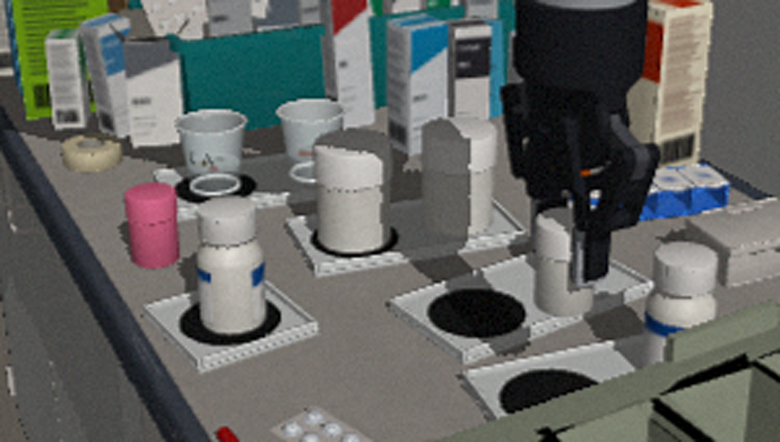

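drive_tool(commands="1 0 0.15 0 0; 1 0 0.5 0.03 0; 1 0 1 0.08 0; 1 0 1.6 0.14 0; 1 0 2.2 0.2 0; 1 0 2.65 0.23 0; 1 0 2.9 0.24 0; 1 0 3 0.24 0")

```text
t: 29.12
tool_pos: [0.5834, -0.1344, 0.0946]
tool_rot: [-0.001, 1.573, 0.003]
contact_force: [-0.7, -0.2, -1.7]
opening: 0.0385
```

drive_tool(commands="1 0.1 0 0 0; 1 0.35 0 0 0; 1 0.7 0 0 0; 1 1.05 0 0 0; 1 1.3 0 0 0; 1 1.45 0 0 0; 1 1.5 0 0 0; 1 1.5 0 0 0")

```text
t: 29.78
tool_pos: [0.5835, -0.1369, 0.0345]
tool_rot: [0.001, 1.573, 0.0]
contact_force: [-0.0, 0.5, 0.3]
opening: 0.0382
```

```bash
python3 go.py .5844,-.137,.0285
```

```text
t 29.78 pos [ 0.5835 -0.1369  0.0345] yaw -0.03 tilt 0.11 open 0.0382 f [-0.   0.5  0.3]
.5844,-.137,.0285 units [ 0.15  -0.003  0.024] turn -0.01 dist 0.006
```

drive_tool(commands="1 0.03 0 0 0; 1 0.06 0 0 0; 1 0.09 0 0 0; 1 0.12 0 0 0; 1 0.12 0 0 0")

```text
t: 30.2
tool_pos: [0.5841, -0.1368, 0.031]
tool_rot: [-0.0, 1.571, -0.0]
contact_force: [-0.8, 1.0, -0.8]
opening: 0.0383
```

drive_tool(commands="1 0.03 0 0 0; 1 0.06 0 0 0; 1 0.08 0 0 0; 1 0.08 0 0 0")

```text
t: 30.53
tool_pos: [0.5844, -0.1369, 0.0285]
tool_rot: [-0.0, 1.57, -0.0]
contact_force: [-2.2, 0.9, 4.8]
opening: 0.0384
```

Contact; release, rise, then go to the bottle on the spare tray.

drive_tool(commands="0 0 0 0 0; -0.5 0 0 0 0; -1 0 0 0 0; -1 0 0 0 0; -1 -0.3 0 0 0; -1 -1 0 0 0; -1 -1.9 0 0 0; -1 -2.8 0 0 0")

```text
t: 31.2
tool_pos: [0.5833, -0.1365, 0.1407]
tool_rot: [0.001, 1.573, 0.001]
contact_force: [0.8, -0.5, -0.2]
opening: 0.0857
```

```bash
python3 go.py .425,-.065,.145; python3 - <<'E'
from h import *
p,d,K,T=load('side10.npz')
print(unproj([[140+232/2.6,170+312/2.6]],.03,K,T))
E
```

```text
t 31.20 pos [ 0.5833 -0.1365  0.1407] yaw -0.00 tilt 0.11 open 0.0857 f [ 0.8 -0.5 -0.2]
.425,-.065,.145 units [-0.1    1.788 -3.957] turn -0.0 dist 0.174
[[ 0.41329616 -0.0998611   0.03      ]]
```

drive_tool(commands="-1 -0.1 0.1 -0.2 0; -1 -0.1 0.35 -0.75 0; -1 -0.1 0.65 -1.4 0; -1 -0.1 0.95 -2.1 0; -1 -0.1 1.25 -2.8 0; -1 -0.1 1.55 -3.4 0; -1 -0.1 1.73 -3.85 0; -1 -0.1 1.79 -3.95 0")

```text
t: 31.87
tool_pos: [0.4241, -0.0642, 0.1438]
tool_rot: [-0.0, 1.571, 0.0]
contact_force: [0.2, -0.8, 0.5]
opening: 0.0854
```

drive_tool(commands="-1 0 0 0 0")

```text
t: 31.95
tool_pos: [0.4258, -0.0649, 0.1443]
tool_rot: [-0.001, 1.569, -0.0]
contact_force: [0.2, -0.8, -0.4]
opening: 0.0857
```

```bash
python3 meas.py 11 bottle,.424,-.065,.093;python3 look.py 12; python3 meas.py 12 small,.5836,-.137,.063 disc,.5836,-.137,0 disc,.572,-.259,0; python3 go.py .425,-.065,.0335
```

```text
bottle [ 0.4249 -0.0666] dia 0.0387 z 0.0946 slope [-0.037 -0.007]
small [ 0.5834 -0.1385] dia 0.0378 z 0.0638 slope [ 0.018 -0.017]
disc (np.float32(66.26952), (0.5836, -0.1366))
disc (np.float32(70.590004), (0.5716, -0.258))
t 32.05 pos [ 0.427  -0.0656  0.1446] yaw -0.00 tilt 0.12 open 0.0852 f [0.6 0.  0.1]
.425,-.065,.0335 units [ 2.776  0.017 -0.056] turn -0.0 dist 0.111
```

View pics/side12c.png

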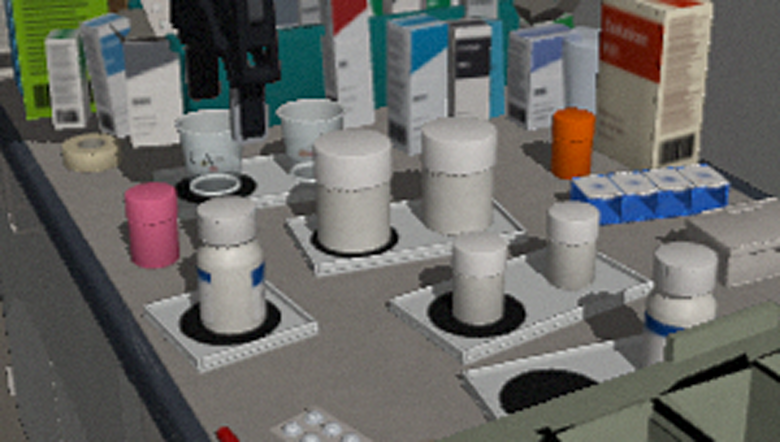

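Small jar is upright within 2 mm. Pick up the bottle.

drive_tool(commands="-1 0.3 -0.02 -0.03 0; -1 0.8 -0.02 -0.03 0; -1 1.3 -0.02 -0.03 0; -1 1.8 -0.02 -0.03 0; -1 2.3 -0.02 -0.03 0; -1 2.65 -0.02 -0.03 0; -1 2.77 -0.02 -0.03 0; -1 2.77 -0.02 -0.03 0")

```text
t: 32.72
tool_pos: [0.4237, -0.0659, 0.0307]
tool_rot: [0.001, 1.575, 0.001]
contact_force: [-0.0, -0.1, 0.3]
opening: 0.0855
```

drive_tool(commands="-1 0 0 0 0; 1 0 0 0 0; 1 0 0 0 0; 1 0 0 0 0; 1 0 0 0 0; 1 0 0 0 0; 1 0 0 0 0; 1 0 0 0 0", newtons=50)

```text
t: 33.38
tool_pos: [0.4259, -0.0664, 0.0341]
tool_rot: [-0.001, 1.569, -0.001]
contact_force: [-0.1, 0.4, 6.3]
opening: 0.0453
```

drive_tool(commands="1 0 0 0 0; 1 -0.1 0 0 0; 1 -0.3 0 0 0; 1 -0.7 0 0 0; 1 -1.2 0 0 0; 1 -1.7 0 0 0; 1 -2.1 0 0 0; 1 -2.2 0 0 0")

```text
t: 34.05
tool_pos: [0.4264, -0.0665, 0.1241]
tool_rot: [-0.001, 1.566, -0.001]
contact_force: [-0.2, -0.4, 0.1]
opening: 0.0447
```

```bash
python3 go.py .573,-.2585,.12
```

```text
t 34.05 pos [ 0.4264 -0.0665  0.1241] yaw 0.00 tilt 0.29 open 0.0447 f [-0.2 -0.4  0.1]
.573,-.2585,.12 units [ 0.129 -4.799  3.665] turn 0.0 dist 0.242
```

drive_tool(commands="1 0 -0.2 0.1 0; 1 0 -0.6 0.4 0; 1 0 -1.2 0.8 0; 1 0 -1.8 1.3 0; 1 0 -2.4 1.8 0; 1 0 -3 2.3 0; 1 0 -3.6 2.75 0; 1 0 -4 3.05 0")

```text
t: 34.72
tool_pos: [0.5472, -0.2284, 0.1185]
tool_rot: [0.002, 1.573, -0.0]
contact_force: [-0.1, -0.5, 0.0]
opening: 0.0453
```

drive_tool(commands="1 0.05 -0.3 0.25 0; 1 0.1 -0.55 0.43 0; 1 0.1 -0.7 0.55 0; 1 0.1 -0.77 0.6 0; 1 0.1 -0.78 0.6 0")

```text
t: 35.13
tool_pos: [0.5705, -0.2575, 0.1157]
tool_rot: [0.001, 1.572, 0.0]
contact_force: [0.1, -0.1, -0.7]
opening: 0.0446
```

```bash
python3 go.py .573,-.2585,.042
```

```text
t 35.13 pos [ 0.5705 -0.2575  0.1157] yaw -0.03 tilt 0.11 open 0.0446 f [ 0.1 -0.1 -0.7]
.573,-.2585,.042 units [ 1.842 -0.027  0.066] turn -0.01 dist 0.074
```

drive_tool(commands="1 0.15 -0.03 0.03 0; 1 0.5 -0.03 0.04 0; 1 0.9 -0.03 0.04 0; 1 1.3 -0.03 0.04 0; 1 1.6 -0.03 0.04 0; 1 1.78 -0.03 0.04 0; 1 1.85 -0.03 0.04 0; 1 1.85 -0.03 0.04 0")

```text
t: 35.8
tool_pos: [0.5719, -0.2579, 0.0418]
tool_rot: [0.001, 1.572, 0.001]
contact_force: [0.1, -0.1, -0.9]
opening: 0.0449
```

drive_tool(commands="1 0.03 0 0 0; 1 0.06 0 0 0; 1 0.09 0 0 0; 1 0.1 0 0 0; 1 0.1 0 0 0")

```text
t: 36.22
tool_pos: [0.5727, -0.2586, 0.0392]
tool_rot: [-0.0, 1.57, -0.0]
contact_force: [0.3, -0.8, -1.1]
opening: 0.0451
```

drive_tool(commands="1 0.03 0 0 0; 1 0.06 0 0 0; 1 0.09 0 0 0; 1 0.1 0 0 0; 1 0.1 0 0 0")

```text
t: 36.63
tool_pos: [0.5723, -0.2583, 0.0346]
tool_rot: [0.0, 1.571, 0.0]
contact_force: [-0.4, -0.8, -0.5]
opening: 0.0452
```

drive_tool(commands="1 0.02 0 0 0; 1 0.05 0 0 0; 1 0.05 0 0 0")

```text
t: 36.88
tool_pos: [0.5727, -0.2585, 0.0342]
tool_rot: [-0.0, 1.571, 0.0]
contact_force: [-3.8, 2.9, 5.8]
opening: 0.0449
```

Contact; release, rise, retreat towards −x.

drive_tool(commands="0 0 0 0 0; -0.5 0 0 0 0; -1 0 0 0 0; -1 0 0 0 0; -1 -0.3 0 0 0; -1 -1 0 0 0; -1 -1.9 0 0 0; -1 -2.8 0 0 0")

```text
t: 37.55
tool_pos: [0.5717, -0.258, 0.1457]
tool_rot: [0.001, 1.573, 0.001]
contact_force: [1.2, -0.3, -0.1]
opening: 0.0856
```

drive_tool(commands="-1 -0.5 0.2 -0.3 0; -1 -1 0.6 -0.9 0; -1 -1.4 1.1 -1.6 0; -1 -1.4 1.6 -2.3 0; -1 -1.4 2.1 -3 0; -1 -1.4 2.5 -3.6 0; -1 -1.4 2.7 -3.9 0; -1 -1.4 2.7 -3.9 0")

```text
t: 38.22
tool_pos: [0.415, -0.1491, 0.2016]
tool_rot: [-0.001, 1.57, 0.0]
contact_force: [0.7, 0.2, -0.1]
opening: 0.0851
```

drive_tool(commands="-1 0 0 0 0; -1 0 0 0 0; -1 0 0 0 0")

```text
t: 38.47
tool_pos: [0.4172, -0.151, 0.2013]
tool_rot: [0.0, 1.57, -0.0]
contact_force: [0.1, 0.3, 0.7]
opening: 0.0856
```

```bash
python3 look.py 13; python3 meas.py 13 bottle,.572,-.258,.093 disc,.572,-.258,0 small,.5836,-.137,.063 disc,.5836,-.137,0 jar,.556,.0155,.089 disc,.5556,.0165,0 cup,.489,.166,.066 disc,.489,.165,0; python3 go.py
```

```text
bottle [ 0.5711 -0.2595] dia 0.0394 z 0.0943 slope [-0.01  -0.039]
disc (np.float32(52.169205), (0.572, -0.259))
small [ 0.5834 -0.1385] dia 0.0378 z 0.0638 slope [ 0.003 -0.013]
disc (np.float32(65.12074), (0.5836, -0.137))
jar [0.5559 0.0155] dia 0.0602 z 0.0899 slope [-0.001  0.001]
disc (np.float32(28.346897), (0.5559999999999999, 0.0161))
cup [0.4898 0.1666] dia 0.06 z 0.0666 slope [ 0.008 -0.043]
disc (np.float32(44.480804), (0.4884, 0.16540000000000002))
t 38.57 pos [ 0.417  -0.1509  0.201 ] yaw -0.02 tilt 0.02 open 0.0853 f [ 0.4 -0.3  0.4]
```

View pics/side13c.png

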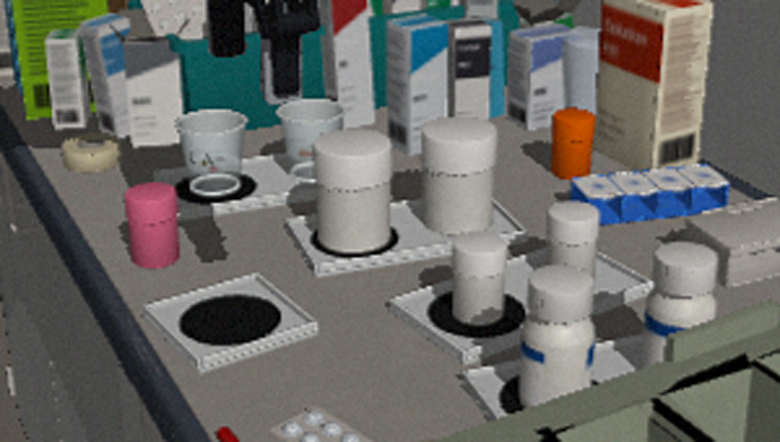

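View pics/top13c.png

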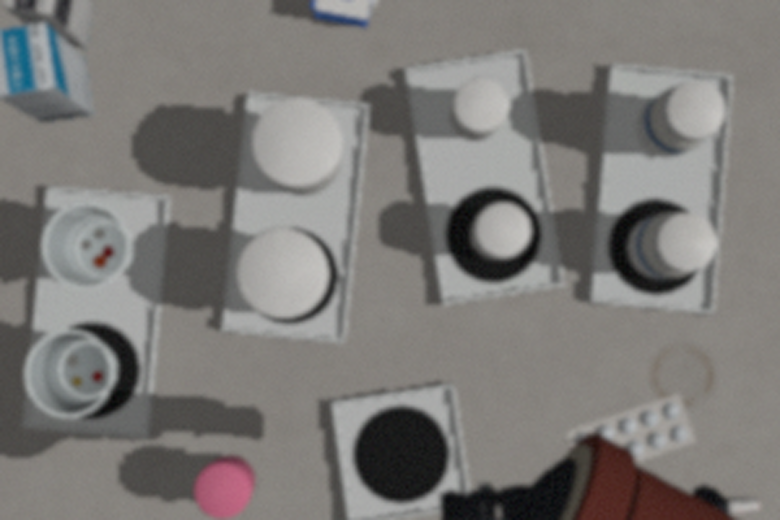

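All four stand upright within 2 mm of their discs, the spare tray is empty, and the arm touches nothing.

```bash
python3 -c "
from station import ctrl
print(ctrl.finish_job())"
```

```text
the job is handed in; nothing more can be done
None
```

The job is handed in at about 38.6 s of the 136 s allowed. All four loose containers now stand upright on the trays of their own kind, and `finish_job` gave no verdict.

I swapped the dose cup with the large jar, then the tablet bottle with the small jar, each time using the spare tray to set one down on the way.

The last top-camera check measured each container's offset from its disc middle against the 15 mm limit:

| Container | Offset from disc middle | Top height above bench (expected) |
|---|---|---|
| Large jar | about 0.6 mm | 90 mm (89 mm) |
| Tablet bottle | about 1 mm | 94 mm (93 mm) |
| Small jar | about 1.5 mm | 64 mm (63 mm) |
| Dose cup | about 2 mm | 67 mm (66 mm) |

- **Heights:** all tops read about 1 mm high, the same bias as the bench itself, so the feet are down on the trays.
- **Side view:** it shows all four upright and the spare tray empty. The gripper is open, clear of everything and reading no contact force. The orange and pink look-alikes were not touched.
- **Slope readings:** the fitted top slopes of the bottle and dose cup came out at about 0.04. That is within the 0.1 rad limit, and I put it down to depth noise because the small jar gave a similar value before it was moved.
- **While carried:** the large jar leaned a few degrees in the grip, but it stood level once released, with a slope of about 0.001.

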